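Hang the lower caddy from the basket's rod loop

ROBOT

A 6-joint arm with a two-finger parallel gripper is mounted at the origin on the work surface. World frame = base frame: x ahead of the robot, y to its left, z up, the work surface at z = 0. Lengths are in m, angles in degrees, forces in N, time in s.
With the tool pointing down it reaches from about 0.325 to 0.9 m from the base axis. Payload 6.1 kg.
Tool frame: the origin (TCP) lies midway between the tips of the shut fingers; the grasp point (between the pads) lies 19 mm behind it; z points along the fingers, x is the direction in which the jaws open and shut, and the axes are right-handed (so a half turn about z gives the same grasp; the last joint's range is limited). The gripper opens to 85 mm and grips with 20 to 120 N. Pads are 22 mm wide; open, the fingers measure 114 mm over their backs; the gripper's body (76 mm by 85 mm) begins 54 mm behind the grasp point. The pads swing forward as they close: fully open they stand 13 mm farther back than shut.
Start: joints at [-80.564, 12.628, 87.462, -0, 79.91, -7.225], TCP at [0.179, -0.599, 0.231] pointing down, gripper open.
Joint ranges: [-170.65, 170.65], [-52.31, 119.04], [5.05, 147.46], [-71.25, 251.25], [11.57, 151.72], [-153.62, 153.62]. Speed limits (degrees/s): [147.25, 147.25, 172.46, 180, 180, 180].

INTERFACE

Orientations are given as a 3x3 rotation matrix whose columns are the frame's x, y, z axes.
In Python, from bench import robot gives the robot as it stands. The module is installed in compiled form; this text tells all that it offers.
- The arm moves only by the tool step_arm, never from a script. Its argument "commands" is a list of rows, each an object with "grip": the opening, from 0 (shut) to 1 (fully open); "delta_pos": the shift along the world's x, y, z in cm, a list of three; "roll": the turn about the world's z in rad. A call has 1 to 20 rows; each row shifts and turns the pose as measured when the row begins; what a row does not reach is not made up. A row lasts 1/10 s, in which the tool goes at most 50 mm and 8.59 degrees, less where a joint would pass 70% of its speed; a pose out of reach is approached as far as the arm can. A call is refused whole if a number of a shift passes 5 or a number of a turn 0.15, either way. A call with a gripper value outside its range is refused whole. The fingers move at their own pace and stop on an object; "squeeze" is the grip in N (left out, the last holds). Time passes only in rows, so rows that do not move let the fingers close. It gives the time, the measured TCP pose, the force and the opening at its end, in the units of the state.
- robot.read_state(): the state, without advancing time (a new reading comes with each control period).
- robot.capture(name): name is "scene" or "top" or "wrist"; returns a dict with "color" (384x512x3 uint8, blue, green, red), "mtx" (3x3 intrinsics, pixels), "T" (4x4, takes a point from camera to world coordinates). Camera axes: x right, y down, z forward; pixel columns grow to the right and rows downward; lengths in m; the calibration is good to about 2 mm. A picture is of the moment at which its call begins. There is no depth.
- robot.sign_off(): hands the job in, once; it reports no verdict.
Trained networks look in the newest picture that a camera, given by its name, has taken for a name from the list of things; names that differ only in an ending like _2 or _b are one class to them, and where a whole thing is asked for, a point or a joint stands for the part that bears it (a point fixed in the world has none). Each returns a list of dicts, best first, with "conf" (0 to 1); they miss things now and then, are a little off and sometimes report something else, mostly with a low value. They report only what shows in the picture. A call takes as long as a camera call. They do not tell look-alikes from the thing itself.
- robot.regions_of(query, camera): "pixels" (384x512 bool, what is visible of it) and "position" ([column, row] in pixels, amid what is visible of it).
- robot.spot_point(query, camera): "position" ([column, row] in pixels: a listed point, or the origin of a listed thing).
The state is a dict: "clock": time; "qpos": joint angles; "joint_vel": joint speeds; "joint_torque": joint torques, N m; "ee_pos": TCP position; "orientation": TCP orientation; "contact_force": force on the tool from outside, world axes, zero at the start; "ft_torque": the same for the moment, N m; "width": opening from 0.0 (shut) to 1.0 (fully open).
Only numpy, scipy, OpenCV 4.12 (cv2) and the standard library are available. Lean on these libraries where they do the work, as an engineer would, in place of code of your own. Each camera call takes 0.05 s, during which the arm holds its last target.

TASK

Pick up the steel caddy by its wooden grip and hang it by its hook below the basket on the display stand. Set the hook down lightly on a straight part of the basket's brass rod, work it along the rod by feel until it drops to the bottom of the rod's U-shaped bend, and let go so that it hangs there still, over the table. Press only gently (well under 25 N), leave the basket hanging where it is, and leave the other things alone.

Things in the scene. Friction and masses are not known exactly. Their poses are not given: they have to be found in the camera images.
- caddy_grip (a point): point on the axis of the caddy's pale upright wooden grip, on top of its hook: block 24 x 12 mm (x, y), reaching from 41 mm below to 25 mm above this point, which is 195 mm above the caddy's underside. Squeeze its +-y faces. Axes are the caddy's, z up
- caddy_hook (a point): where the rod's axis lies when the hook rests on the rod: 50.5 mm straight below caddy_grip. Hook of 6 mm wire in the caddy's x-z plane, an upside-down V open downward: shank on the -x side, tip on the +x side reaching 23.5 mm below this point, free gap 26 mm. Hang it with the caddy's y axis along the rod, its -x side facing the robot
- basket_front (a point): on the axis of the basket's 6 mm brass rod, half-way between its two arms (8 mm thick, at y = +-85 mm), 215 mm above the table; y along the rod, x towards the basket. The rod dips in one U bend 12 mm deep, 32 mm wide at the mouth, 8 mm at the bottom; its middle is anywhere within y = +-30 mm, not measured: find it by feel. Beyond |y| = 46 mm the rod is straight
- stand_origin (a point): fixed black display stand with two bars; this point lies on the table straight below basket_front, same axes. Base plate 130 to 290 mm behind it (+x), posts 347 mm tall at x = +205, y = +-180 mm; upper rail (12 mm) at height 326 mm, x = +190 mm
- spice: bystander: amber jar, 50 mm across, 110 mm tall, origin at the centre of its underside
- tin: bystander: tin with an orange label, 60 mm across, 80 mm tall, origin at the centre of its underside
- turner: bystander: spatula about 300 mm long lying along its x axis, origin at mid underside
- sauce_pot: bystander: steel bowl 90 mm across, 50 mm tall, origin at the centre of its underside
- caddy: the second item: open steel box 80 x 100 x 50 mm (x, y, z), 0.2 to 0.4 kg, standing on the table, with two wires rising from its sides to a hook with a grip on top, 220 mm tall in all. Origin at the centre of its underside
- basket: the first item: steel basket with bottles, 0.9 kg, hanging loose by two flat hooks from the stand's upper rail and resting against its lower bar. Origin and axes as basket_front. Box 200 mm wide (y), its front wall 65 mm behind the rod (+x), rim 51 mm and bottles 62 mm above the rod. The rod is stiff in its arms: it does not turn or slide at these forces
Not all that is in view belongs to the job. What is shaped like the caddy but black or blue is not meant.

How it is judged (in metres and radians):
On the way, in this order (a step that is already met when the one before it is completed fails the run):
1. the caddy's hook bears on a straight part of the rod (contact force between caddy and basket above 0.4 N and z of caddy_hook in the frame of basket_front between -0.003 and 0.006 m and x of caddy_hook in the frame of basket_front between -0.013 and 0.013 m), for 0.1 s.
2. the hook has dropped to the bottom of the bend (contact force between caddy and basket above 0.4 N and z of caddy_hook in the frame of basket_front below -0.008 m), for 0.2 s.
At the end, for the whole second after the job is handed in: The caddy hangs released from the bottom of the rod's bend: hook 8 to 18 mm below the straight rod, within 13 mm of it in x and 45 mm of mid-rod in y, weight on the rod, over 30 mm above the table, leaning under 0.2 rad, slower than 50 mm/s; basket within 20 mm of its start (z of caddy_hook in the frame of basket_front between -0.018 and -0.008 m and x of caddy_hook in the frame of basket_front between -0.013 and 0.013 m and y of caddy_hook in the frame of basket_front between -0.045 and 0.045 m and contact force between caddy and basket above 0.8 N and height (world z) of caddy above 0.03 m and angle between caddy's own z axis and vertical below 0.2 rad and linear speed of caddy below 0.05 m/s and distance of basket from where it was at the start of the episode below 0.02 m); the robot touches nothing.
It fails at once if the caddy is pressed on the basket or its rod with 25 N or more (contact force between caddy and basket above 25 N).
It fails at once if the basket is shifted by more than 30 mm or knocked off (distance of basket from where it was at the start of the episode above 0.03 m).
It fails at once if a bystander is shifted by more than 20 mm (distance of any of spice, tin, turner, sauce_pot from where it was at the start of the episode above 0.02 m).
It also fails if it takes over 72 s, if anything falls off the work surface, if the arm or the gripper's body presses on something with over 40 N, if the wrist force passes 120 N, or if a joint passes its speed limit or range.

## Working session

There is one attempt and no reset: what is moved stays moved. The work goes in short steps, Python scripts to look and compute and a tool call to move; the robot and the scene stay as the last step left them, time stands still between calls to the robot, and variables do not carry over. Pictures are saved under pics/ and viewed, and the job is handed in when it is done.

Besides the shell and the picture viewer there is one more tool, called by a JSON object that holds its "fn" and its "kwargs", one argument or row to a line. step_arm: Moves the arm, as the interface text tells. Its arguments: {"type":"object","properties":{"commands":{"type":"array","items":{"type":"object","properties":{"grip":{"type":"number"},"delta_pos":{"type":"array","items":{"type":"number"}},"roll":{"type":"number"}}}},"squeeze":{"type":"number"}},"required":["commands"]}

```bash
mkdir -p pics; cat > h.py <<'E'
import numpy as np, cv2
from bench import robot
def ray(c,px):
    K=np.array(c['mtx']);T=np.array(c['T'])
    d=T[:3,:3]@np.linalg.inv(K)@np.array([px[0],px[1],1.]);return T[:3,3],d/np.linalg.norm(d)
def atz(c,px,z):
    o,d=ray(c,px);return o+d*(z-o[2])/d[2]
def tri(rs):
    A=np.zeros((3,3));b=np.zeros(3)
    for o,d in rs:
        P=np.eye(3)-np.outer(d,d);A+=P;b+=P@o
    x=np.linalg.solve(A,b);return x,[np.linalg.norm((np.eye(3)-np.outer(d,d))@(x-o)) for o,d in rs]
def proj(c,X):
    T=np.linalg.inv(np.array(c['T']));p=np.array(c['mtx'])@(T[:3,:3]@np.array(X)+T[:3,3]);return p[:2]/p[2]
E
python3 - <<'E'
from h import *
import pickle
np.set_printoptions(precision=3,suppress=True)
C={}
for n in('scene','top','wrist'):
    c=robot.capture(n);C[n]=c;cv2.imwrite(f'pics/{n}0.png',c['color']);print(n,np.array(c['T'])[:3,3])
    for q in('caddy_grip','caddy_hook','basket_front','stand_origin','caddy'):
        print(q,[(np.round(r['position'],1),round(r['conf'],2)) for r in robot.spot_point(q,n)])
pickle.dump(C,open('c0.pkl','wb'))
print(robot.read_state())
E
```

```text
scene [ 0.851 -0.629  1.08 ]
caddy_grip [(array([107.6, 296.4]), 0.96), (array([172.8, 178. ]), 0.92), (array([252.7, 342.5]), 0.92), (array([169.7, 245.3]), 0.84), (array([229.4, 217.8]), 0.69)]
caddy_hook [(array([174.5, 188.7]), 0.78), (array([230.7, 227.3]), 0.73), (array([173. , 256.7]), 0.73), (array([256. , 346.7]), 0.71), (array([111.1, 303.5]), 0.67), (array([271. , 163.7]), 0.49)]
basket_front [(array([270.8, 161.9]), 0.65)]
stand_origin [(array([231.3, 228.5]), 0.48)]
caddy [(array([255.2, 362.8]), 0.9), (array([178.5, 282.1]), 0.76), (array([127.5, 323.1]), 0.71), (array([180.5, 216.5]), 0.67), (array([232.2, 253.6]), 0.56)]
top [ 0.466 -0.035  1.279]
caddy_grip [(array([299.7, 260.1]), 0.95), (array([408.3, 102.9]), 0.92), (array([365.5, 217. ]), 0.88), (array([438.1, 239.9]), 0.82), (array([313.6, 174.7]), 0.66), (array([245.6, 226.1]), 0.62), (array([398.3, 174.8]), 0.52)]
caddy_hook [(array([429.2, 241. ]), 0.94), (array([403.9, 108.8]), 0.93), (array([364.8, 214.3]), 0.87), (array([317.9, 179. ]), 0.79), (array([301.3, 258.1]), 0.64)]
basket_front [(array([231.7, 171.2]), 0.75)]
stand_origin []
caddy [(array([295.4, 252.5]), 0.97), (array([352.8, 214.2]), 0.94), (array([308.9, 185. ]), 0.82), (array([389.7, 120.7]), 0.78), (array([412. , 234.1]), 0.74)]
wrist [ 0.244 -0.58   0.374]
caddy_grip []
caddy_hook []
basket_front []
stand_origin []
caddy []
{'clock': 0.9, 'qpos': array([-80.565,  12.627,  87.461,  -0.   ,  79.91 ,  -7.225]), 'joint_vel': array([-0.099,  0.034,  0.11 ,  0.077,  0.009, -0.05 ]), 'joint_torque': array([ -0.   , -49.683, -38.974,  -0.   ,   0.001,   0.   ]), 'ee_pos': array([ 0.179, -0.599,  0.231]), 'orientation': array([[ 0.287, -0.958, -0.   ],
       [-0.958, -0.287, -0.   ],
       [ 0.   ,  0.   , -1.   ]]), 'contact_force': array([ 0.349,  0.005, -0.286]), 'ft_torque': array([ 0.02 ,  0.014, -0.032]), 'width': 1.0011698431909226}
```

```bash
python3 - <<'E'
import cv2
for n in('scene','top'):
    i=cv2.imread(f'pics/{n}0.png');cv2.imwrite(f'pics/{n}0b.png',cv2.resize(i,(800,600),interpolation=cv2.INTER_CUBIC))
E
```

```text
(no output)
```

View pics/scene0b.png

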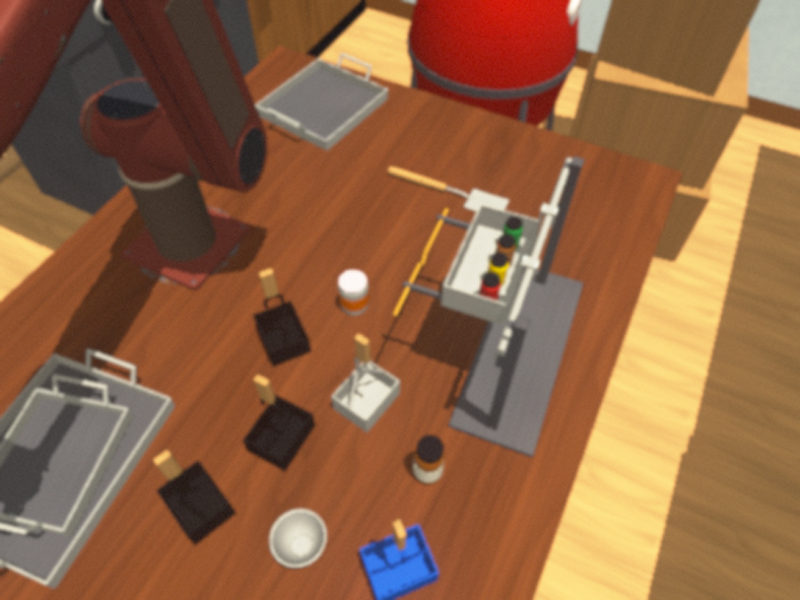

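View pics/top0b.png

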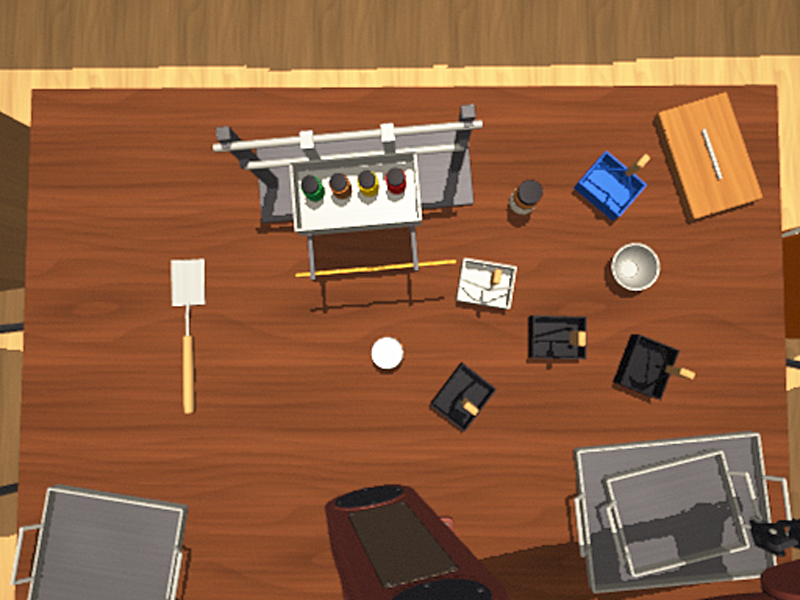

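```bash
python3 - <<'E'
from h import *
import pickle
np.set_printoptions(precision=4,suppress=True)
C=pickle.load(open('c0.pkl','rb'))
s,t=C['scene'],C['top']
print('grip tri',tri([ray(s,(229.4,217.8)),ray(t,(313.6,174.7))]), atz(s,(229.4,217.8),.195),atz(t,(313.6,174.7),.195))
print('hook tri',tri([ray(s,(230.7,227.3)),ray(t,(317.9,179))]))
print('front',tri([ray(s,(270.8,161.9)),ray(t,(231.7,171.2))]),atz(s,(270.8,161.9),.215),atz(t,(231.7,171.2),.215))
for n,c,x0,y0,w,h in(('scene',s,200,200,70,80),('top',t,280,155,60,50)):
    i=c['color'][y0:y0+h,x0:x0+w];cv2.imwrite(f'pics/{n}_z.png',cv2.resize(i,None,fx=10,fy=10,interpolation=cv2.INTER_CUBIC)[:600])
    i=c['color'][120:210,180:310];cv2.imwrite(f'pics/{n}_r.png',cv2.resize(i,None,fx=6,fy=6,interpolation=cv2.INTER_CUBIC))
# caddy rim: yaw from regions
for n in('scene','top'):
    for r in robot.regions_of('caddy',n):
        m=r['pixels'].astype(np.uint8);rect=cv2.minAreaRect(cv2.findNonZero(m));print(n,r['conf'],r['position'],m.sum(),rect)
    for r in robot.regions_of('caddy_grip',n): print(' g',n,r['conf'],r['position'],r['pixels'].sum())
for n in('spice','tin','sauce_pot','turner'):
  for cam in('scene','top'): print(n,cam,[(atz(C[cam],r['position'],0)[:2],r['conf']) for r in robot.spot_point(n,cam)])
E
```

```text
grip tri (array([ 0.5497, -0.1584,  0.2035]), [np.float64(0.005814598240216213), np.float64(0.005814598240216042)]) [ 0.5419 -0.1571  0.195 ] [ 0.5552 -0.1561  0.195 ]
hook tri (array([ 0.548 , -0.1689,  0.1693]), [np.float64(0.0025781121485052073), np.float64(0.0025781121485053578)])
front (array([0.5613, 0.0552, 0.2058]), [np.float64(0.0026062529232254972), np.float64(0.002606252923225734)]) [0.5622 0.0464 0.215 ] [0.5627 0.0557 0.215 ]
scene 0.96 [124.4, 321.0] 1683 ((121.03844451904297, 315.30767822265625), (61.57172775268555, 35.22346496582031), 56.3099365234375)
scene 0.92 [228.8, 251.5] 1286 ((236.10751342773438, 246.163818359375), (36.942867279052734, 55.15303421020508), 19.855215072631836)
scene 0.71 [180.4, 205.2] 1192 ((176.05300903320312, 202.45114135742188), (60.50598907470703, 27.35764503479004), 65.77225494384766)
scene 0.65 [174.6, 276.3] 1518 ((172.96153259277344, 270.80767822265625), (49.645668029785156, 45.20806884765625), 33.690067291259766)
scene 0.65 [252.6, 355.9] 1631 ((254.15513610839844, 358.137939453125), (46.79522705078125, 42.89562225341797), 68.198593139
[... 985 characters left out ...]
0.0, 215.0), (98.0, 22.0), 90.0)
 g top 0.91 [387.8, 117.4] 1167
 g top 0.87 [311.0, 181.9] 964
 g top 0.81 [355.9, 215.1] 1026
 g top 0.81 [416.2, 233.5] 1217
 g top 0.63 [295.4, 253.6] 1039
spice scene [(array([ 0.7066, -0.2346]), 0.72)]
spice top [(array([ 0.7056, -0.2366]), 0.55)]
tin scene [(array([0.4256, 0.0246]), 0.91), (array([0.4815, 0.223 ]), 0.19)]
tin top [(array([0.4097, 0.0301]), 0.75), (array([ 0.5568, -0.1811]), 0.28)]
sauce_pot scene [(array([ 0.5904, -0.4418]), 0.82)]
sauce_pot top [(array([ 0.5794, -0.4401]), 0.93), (array([ 0.5676, -0.1889]), 0.26)]
turner scene [(array([0.4434, 0.4174]), 0.96), (array([ 0.475, -0.053]), 0.7)]
turner top [(array([0.4548, 0.4135]), 0.65)]
```

View pics/scene_z.png

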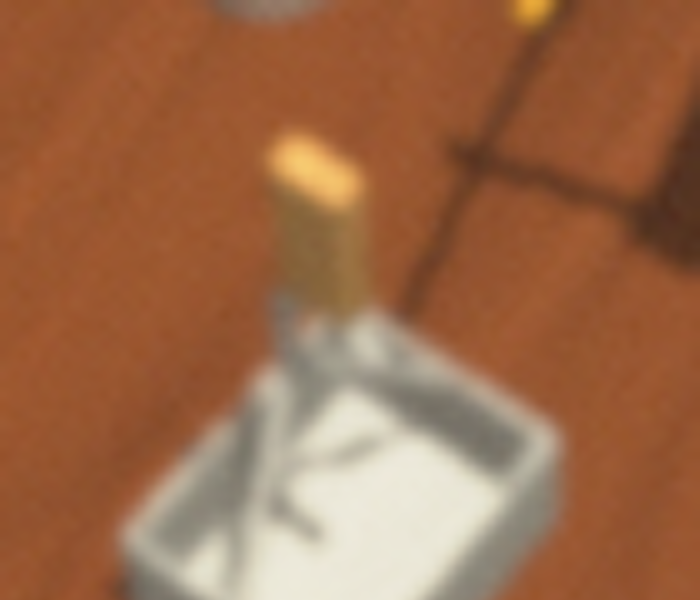

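View pics/top_z.png

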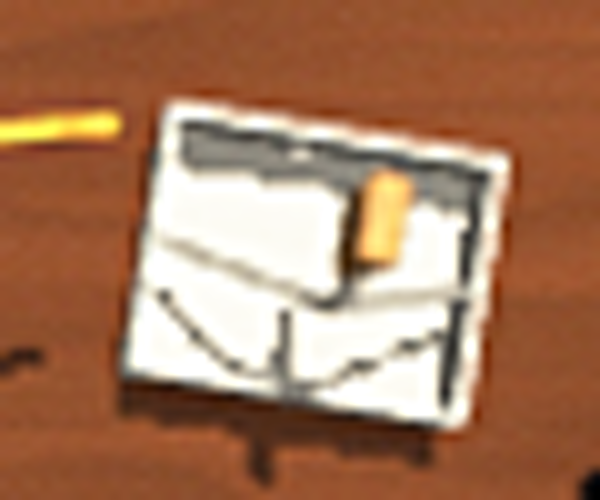

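View pics/top_r.png

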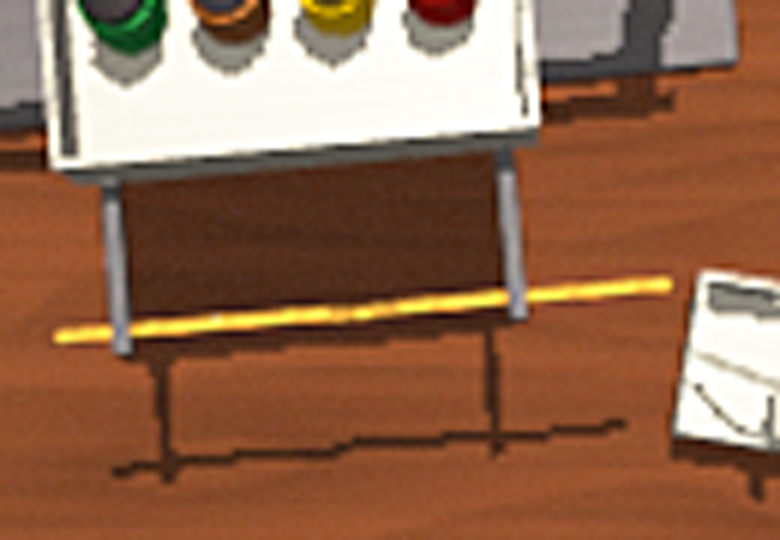

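View pics/scene_r.png

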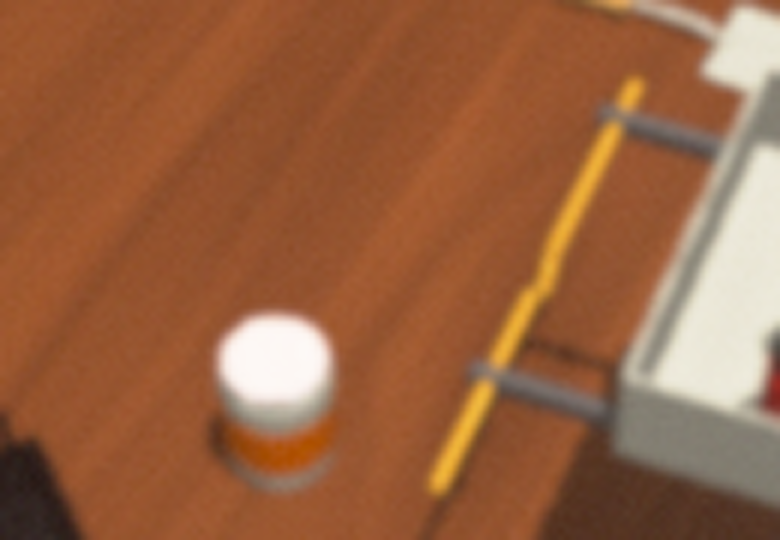

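```bash
python3 - <<'E'
from h import *
import pickle
np.set_printoptions(precision=4,suppress=True)
C=pickle.load(open('c0.pkl','rb'))
s,t=C['scene'],C['top']
z=lambda u,v,x0,y0,f:((u+.5)/f-.5+x0,(v+.5)/f-.5+y0)
print('griptop',atz(t,z(390,180,280,155,10),.22),'mid',atz(t,z(388,200,280,155,10),.22),atz(s,z(315,168,200,200,10),.22))
cs=[atz(t,z(u,v,280,155,10),.05) for u,v in((165,103),(510,155),(462,428),(125,377))];print('rim',cs,np.mean(cs,0))
a=[cs[0]-cs[3],cs[1]-cs[2]];print('yaw',[np.degrees(np.arctan2(v[1],v[0])) for v in a],[np.linalg.norm(v[:2]) for v in a]); b=cs[0]-cs[1];print(np.degrees(np.arctan2(b[1],b[0]))-90,np.linalg.norm(b))
A=atz(t,z(120,331,180,120,6),.215);B=atz(t,z(513,298,180,120,6),.215);E=atz(t,z(55,337,180,120,6),.215);F=atz(t,z(670,285,180,120,6),.215)
print('top arms',A,B,(A+B)/2,'yaw',np.degrees(np.arctan2(*(A-B)[[1,0]]))-90,np.linalg.norm(A-B),'ends',E,F,np.degrees(np.arctan2(*(E-F)[[1,0]]))-90)
A=atz(s,z(620,116,180,120,6),.215);B=atz(s,z(488,372,180,120,6),.215)
m=(A+B)/2
print('sc arms',A,B,m,'yaw',np.degrees(np.arctan2(*(A-B)[[1,0]]))-90,np.linalg.norm(A-B))
u=(A-B)/np.linalg.norm(A-B)
for zz in (.215,.203): print('bend',(atz(s,z(543,283,180,120,6),zz)-m)@u)
for n in C:print(n,np.array(C[n]['T'])[:3,:3])
E
```

```text
griptop [ 0.5586 -0.1659  0.22  ] mid [ 0.5535 -0.1654  0.22  ] [ 0.5522 -0.1648  0.22  ]
rim [array([ 0.5964, -0.1207,  0.05  ]), array([ 0.5809, -0.2223,  0.05  ]), array([ 0.5003, -0.2075,  0.05  ]), array([ 0.5153, -0.1086,  0.05  ])] [ 0.5482 -0.1648  0.05  ]
yaw [np.float64(-8.476558035811333), np.float64(-10.375542721907749)] [np.float64(0.08199634349609007), np.float64(0.08192483918455219)]
-8.676082671334825 0.10280958577645861
top arms [0.5536 0.1383 0.215 ] [ 0.5676 -0.0299  0.215 ] [0.5606 0.0542 0.215 ] yaw 4.775503454199296 0.1687307172594179 ends [0.551  0.1661 0.215 ] [ 0.5731 -0.0969  0.215 ] 4.808900553056546
sc arms [0.5558 0.1418 0.215 ] [ 0.5685 -0.0283  0.215 ] [0.5621 0.0568 0.215 ] yaw 4.253148550167239 0.1705855129716081
bend -0.027480389718220564
bend -0.018084437450775235
scene [[ 0.893   0.3683 -0.2585]
 [ 0.4499 -0.7204  0.5278]
 [ 0.0082 -0.5876 -0.8091]]
top [[ 0.0009 -0.9985  0.0547]
 [-0.9999  0.0001  0.017 ]
 [-0.017  -0.0547 -0.9984]]
wrist [[ 0.2864 -0.9228 -0.2578]
 [-0.9581 -0.2759 -0.0765]
 [-0.0005  0.2689 -0.9632]]
```

{"fn": "step_arm", "kwargs": {
  "commands": [
    {"delta_pos": [0, 2, 5], "roll": -0.15, "grip": 1},
    {"delta_pos": [2, 3, 3], "roll": -0.15, "grip": 1},
    {"delta_pos": [3, 4, 2], "roll": -0.13, "grip": 1},
    {"delta_pos": [3, 4, 0], "grip": 1},
    {"delta_pos": [3, 4, 0], "grip": 1},
    {"delta_pos": [3, 4, 0], "grip": 1},
    {"delta_pos": [3, 4, 0], "grip": 1},
    {"delta_pos": [3, 3, 0], "grip": 1}
  ]
}}

```text
schema error: expected keys grip, delta_pos, roll
```

{"fn": "step_arm", "kwargs": {
  "commands": [
    {"delta_pos": [0, 2, 4.5], "roll": -0.14, "grip": 1},
    {"delta_pos": [2, 3, 3], "roll": -0.14, "grip": 1},
    {"delta_pos": [3, 4, 2], "roll": -0.14, "grip": 1},
    {"delta_pos": [3, 4, 0], "roll": -0.025, "grip": 1},
    {"delta_pos": [3, 4, 0], "roll": 0, "grip": 1},
    {"delta_pos": [3, 4, 0], "roll": 0, "grip": 1},
    {"delta_pos": [3, 4, 0], "roll": 0, "grip": 1},
    {"delta_pos": [3, 3, 0], "roll": 0, "grip": 1}
  ]
}}

```text
clock: 2.3
ee_pos: [0.3766, -0.3161, 0.3271]
orientation: [[-0.183, -0.983, 0.007], [-0.983, 0.183, 0.0], [-0.001, -0.007, -1.0]]
contact_force: [0.4, -0.1, 0.2]
width: 1.0
```

{"fn": "step_arm", "kwargs": {
  "commands": [
    {"delta_pos": [4, 3.5, 0], "roll": 0.03, "grip": 1},
    {"delta_pos": [4, 3.5, 0], "roll": 0, "grip": 1},
    {"delta_pos": [4, 3.5, 0], "roll": 0, "grip": 1},
    {"delta_pos": [4, 3, 0], "roll": 0, "grip": 1},
    {"delta_pos": [1.5, 1, 0], "roll": 0, "grip": 1},
    {"delta_pos": [0, 0, 0], "roll": 0, "grip": 1}
  ]
}}

```text
clock: 2.9
ee_pos: [0.5473, -0.1704, 0.3288]
orientation: [[-0.146, -0.989, 0.012], [-0.989, 0.146, -0.002], [-0.0, -0.012, -1.0]]
contact_force: [-0.2, -0.9, -0.2]
width: 0.998
```

```bash
python3 - <<'E'
from h import *
np.set_printoptions(precision=4,suppress=True)
c=robot.capture('wrist');cv2.imwrite('pics/w1.png',c['color'])
print(robot.read_state()['ee_pos'],np.array(c['T'])[:3,3])
for q in('caddy_grip','caddy_hook','caddy','basket_front'):
    print(q,[(r['position'],round(r['conf'],2),atz(c,r['position'],.195)) for r in robot.spot_point(q,'wrist')])
print(proj(c,[.553,-.165,.22]),robot.read_state()['orientation'])
E
```

```text
[ 0.5465 -0.171   0.3287] [ 0.6129 -0.1806  0.4718]
caddy_grip [([247.0, 186.7], 0.88, array([ 0.55 , -0.164,  0.195]))]
caddy_hook [([493.9, 259.2], 0.96, array([ 0.4281, -0.4231,  0.195 ])), ([250.0, 170.9], 0.73, array([ 0.5659, -0.1696,  0.195 ])), ([367.3, 239.9], 0.72, array([ 0.472 , -0.2848,  0.195 ])), ([237.4, 328.4], 0.6, array([ 0.3794, -0.1261,  0.195 ]))]
caddy [([251.8, 158.0], 0.85, array([ 0.5787, -0.1733,  0.195 ])), ([334.4, 206.1], 0.78, array([ 0.5158, -0.252 ,  0.195 ])), ([390.4, 12.7], 0.75, array([ 0.6879, -0.3139,  0.195 ])), ([428.2, 221.5], 0.74, array([ 0.4839, -0.3501,  0.195 ])), ([244.4, 275.5], 0.56, array([ 0.4485, -0.1454,  0.195 ]))]
basket_front [([25.2, 211.2], 0.61, array([0.558 , 0.0729, 0.195 ]))]
[246.8896 189.5422] [[-0.151  -0.9885  0.0117]
 [-0.9885  0.151  -0.0025]
 [ 0.0007 -0.012  -0.9999]]
```

View pics/w1.png

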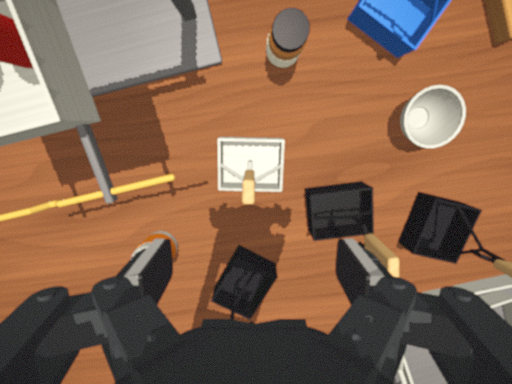

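```bash
python3 - <<'E'
from h import *
i=cv2.imread('pics/w1.png')
a=cv2.resize(i[130:220,205:295],(540,540),interpolation=cv2.INTER_CUBIC)
cv2.imwrite('pics/w1z.png',a)
b=cv2.resize(i[165:225,0:190],(760,240),interpolation=cv2.INTER_CUBIC)
cv2.imwrite('pics/w1r.png',b)
E
```

```text
(no output)
```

View pics/w1z.png

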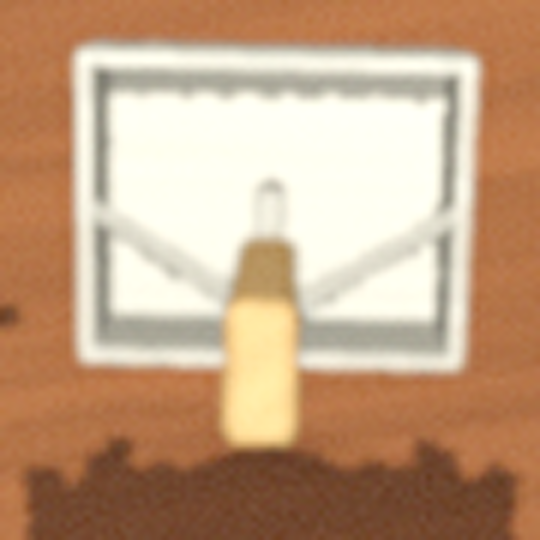

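View pics/w1r.png

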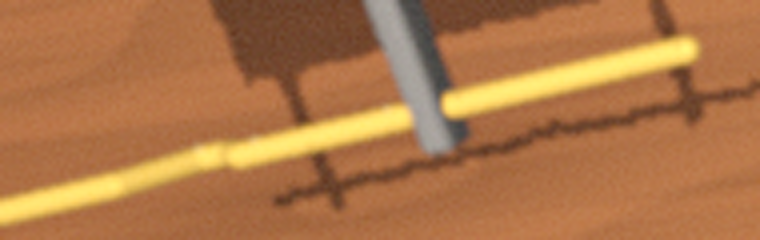

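```bash
python3 - <<'E'
from h import *
np.set_printoptions(precision=4,suppress=True)
c=robot.capture('wrist')
z=lambda u,v,x0,y0,f:((u+.5)/f-.5+x0,(v+.5)/f-.5+y0)
g=[atz(c,z(u,v,205,130,6),.22) for u,v in((227,297),(297,297),(222,445),(297,445))];print('top',g,np.mean(g,0))
y=np.mean([g[0]-g[2],g[1]-g[3]],0);print(np.degrees(np.arctan2(y[1],y[0])))
cs=[atz(c,z(u,v,205,130,6),.05) for u,v in((77,47),(480,57),(465,368),(80,362))];print(cs,np.mean(cs,0))
for b in(cs[0]-cs[1],cs[3]-cs[2]):print(np.degrees(np.arctan2(b[1],b[0]))-90,np.linalg.norm(b))
R=[atz(c,z(u,v,0,165,4),.215) for u,v in((690,48),(440,105),(235,155),(118,190),(2,210))]
m=np.array([.561,.0545,.215]);a=np.radians(4.7);ux=np.array([np.cos(a),np.sin(a),0]);uy=np.array([-np.sin(a),np.cos(a),0])
for r in R:print(r,(r-m)@ux,(r-m)@uy)
E
```

```text
top [array([ 0.5611, -0.1656,  0.22  ]), array([ 0.5595, -0.1764,  0.22  ]), array([ 0.5375, -0.161 ,  0.22  ]), array([ 0.5356, -0.1728,  0.22  ])] [ 0.5484 -0.169   0.22  ]
-9.950287035790064
[array([ 0.5967, -0.1264,  0.05  ]), array([ 0.5789, -0.2262,  0.05  ]), array([ 0.4995, -0.2124,  0.05  ]), array([ 0.5165, -0.1121,  0.05  ])] [ 0.5479 -0.1693  0.05  ]
-10.100369393980287 0.10135727804815994
-9.626683469517275 0.10169996659973314
[ 0.5726 -0.0995  0.215 ] -0.0010252081981689623 -0.15440966052183275
[ 0.5681 -0.0366  0.215 ] -0.0003895580171806994 -0.09140466471696422
[0.5635 0.0165 0.215 ] -0.0006276428213628176 -0.03808937005274842
[0.5592 0.048  0.215 ] -0.0023125120333296586 -0.006340241552190564
[0.5586 0.0783 0.215 ] -0.00046553861502979726 0.023892301549572212
```

{"fn": "step_arm", "kwargs": {
  "commands": [
    {"delta_pos": [0.2, 0.3, -4], "roll": -0.015, "grip": 1},
    {"delta_pos": [0, 0, -4], "roll": 0, "grip": 1},
    {"delta_pos": [0, 0, -3], "roll": 0, "grip": 1},
    {"delta_pos": [0, 0, 0], "roll": 0, "grip": 1}
  ]
}}

```text
clock: 3.6
ee_pos: [0.5449, -0.1751, 0.2196]
orientation: [[-0.174, -0.985, 0.018], [-0.985, 0.174, -0.006], [0.003, -0.019, -1.0]]
contact_force: [-0.9, 1.3, 0.2]
width: 1.0
```

```bash
python3 - <<'E'
from h import *
np.set_printoptions(precision=4,suppress=True)
for n in('wrist',):
    c=robot.capture(n);i=c['color'];s=robot.read_state();t=s['ee_pos']
    cv2.imwrite('pics/w2.png',i)
    o=s['orientation'];print(t,np.degrees(np.arctan2(-o[1,0],-o[0,0]))-90,s['contact_force'])
    for q in('caddy_grip','caddy_hook'): print(q,[(r['position'],r['conf'],atz(c,r['position'],.195)) for r in robot.spot_point(q,n)])
    print(proj(c,[.5485,-.168,.22]))
E
```

```text
[ 0.5462 -0.1757  0.2224] -10.02341581372616 [-0.614   0.2369  0.8527]
caddy_grip [([238.1, 223.7], 0.58, array([ 0.5493, -0.166 ,  0.195 ]))]
caddy_hook [([241.8, 198.4], 0.98, array([ 0.5656, -0.1715,  0.195 ])), ([412.5, 284.8], 0.78, array([ 0.484 , -0.2765,  0.195 ]))]
[239.5021 240.0441]
```

View pics/w2.png

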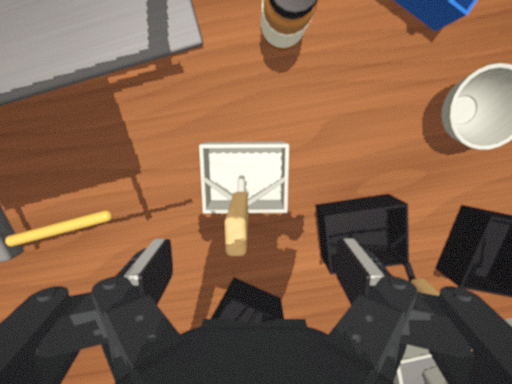

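{"fn": "step_arm", "kwargs": {
  "commands": [
    {"delta_pos": [0.3, 0.9, -1.5], "roll": 0, "grip": 1},
    {"delta_pos": [0, 0, 0], "roll": 0, "grip": 1},
    {"delta_pos": [0, 0, 0], "roll": 0, "grip": 1}
  ]
}}

```text
clock: 4.05
ee_pos: [0.5547, -0.1682, 0.2161]
orientation: [[-0.174, -0.984, 0.036], [-0.985, 0.174, -0.015], [0.008, -0.038, -0.999]]
contact_force: [0.9, 0.2, -0.0]
width: 0.996
```

```bash
python3 - <<'E'
from h import *
np.set_printoptions(precision=4,suppress=True)
for k in range(3):
    s=robot.read_state();print(s['clock'],s['ee_pos'],s['orientation'][:,2],s['qpos'],s['joint_vel']);robot.capture('wrist')
E
```

```text
4.05 [ 0.5547 -0.1682  0.2161] [ 0.0361 -0.0147 -0.9992] [-24.7234   5.3341  97.3255   0.1065  75.1071  75.2802] [0.6497 0.1743 0.8937 0.4002 0.0098 0.3106]
4.1 [ 0.5544 -0.168   0.2158] [ 0.0355 -0.0142 -0.9993] [-24.7212   5.3454  97.3508   0.1137  75.1151  75.282 ] [-0.1777  0.1145  0.3177 -0.1246  0.1062 -0.1213]
4.15 [ 0.5543 -0.1681  0.2155] [ 0.0351 -0.014  -0.9993] [-24.7309   5.3549  97.3655   0.1132  75.118   75.2773] [-0.1882  0.1422  0.2408 -0.0234 -0.0088 -0.076 ]
```

{"fn": "step_arm", "kwargs": {
  "commands": [
    {"delta_pos": [0, 0, 0], "roll": 0, "grip": 1}
  ]
}}

```text
clock: 4.3
ee_pos: [0.5542, -0.1682, 0.2156]
orientation: [[-0.174, -0.984, 0.035], [-0.985, 0.174, -0.014], [0.008, -0.037, -0.999]]
contact_force: [0.5, -0.2, -0.3]
width: 1.004
```

```bash
python3 - <<'E'
from h import *
np.set_printoptions(precision=4,suppress=True)
for k in range(1):
    s=robot.read_state();print(s['clock'],s['ee_pos'],s['orientation'][:,2],s['qpos'],s['joint_vel'])
E
```

```text
4.3 [ 0.5542 -0.1682  0.2156] [ 0.0351 -0.0142 -0.9993] [-24.7368   5.3501  97.3577   0.1061  75.1271  75.273 ] [ 0.1138 -0.1245 -0.2331 -0.0029  0.0747 -0.0088]
```

{"fn": "step_arm", "kwargs": {
  "commands": [
    {"delta_pos": [0, 0, -1], "roll": 0, "grip": 1}
  ]
}}

```text
clock: 4.4
ee_pos: [0.5554, -0.1687, 0.2072]
orientation: [[-0.174, -0.984, 0.038], [-0.985, 0.174, -0.016], [0.009, -0.04, -0.999]]
contact_force: [0.2, -0.2, 0.2]
width: 1.0
```

```bash
python3 - <<'E'
from h import *
np.set_printoptions(precision=4,suppress=True)
for k in range(1):
    s=robot.read_state();print(s['clock'],s['ee_pos'],s['orientation'][:,2],s['qpos'],s['joint_vel'])
E
```

```text
4.4 [ 0.5554 -0.1687  0.2072] [ 0.0383 -0.0157 -0.9991] [-24.7385   5.744   97.8671   0.1054  74.02    75.2702] [ -0.0376   5.3075   7.4407   0.0359 -11.8217  -0.1398]
```

{"fn": "step_arm", "kwargs": {
  "commands": [
    {"delta_pos": [0, 0, 2.5], "roll": 0, "grip": 1},
    {"delta_pos": [0, 0, 2.5], "roll": 0, "grip": 1},
    {"delta_pos": [0, 0, 2.5], "roll": 0, "grip": 1},
    {"delta_pos": [0, 0, 2.5], "roll": 0, "grip": 1}
  ]
}}

```text
clock: 4.8
ee_pos: [0.5507, -0.1669, 0.2994]
orientation: [[-0.175, -0.984, 0.023], [-0.985, 0.175, -0.009], [0.005, -0.025, -1.0]]
contact_force: [0.8, 0.2, 0.4]
width: 0.998
```

```bash
cat > st.py <<'E'
from h import *
import sys
np.set_printoptions(precision=4,suppress=True)
for k in range(int(sys.argv[1]) if len(sys.argv)>1 else 3): robot.capture('wrist')
s=robot.read_state();o=s['orientation'];print(round(s['clock'],2),s['ee_pos'],'zax',o[:2,2],'yaw',round(np.degrees(np.arctan2(-o[1,0],-o[0,0]))-90,2),'F',s['contact_force'],'M',s['ft_torque'],'w',round(s['width'],3))
E
python3 st.py
```

```text
4.95 [ 0.5519 -0.1674  0.3009] zax [ 0.0276 -0.0109] yaw -10.06 F [ 0.1328  0.6133 -0.384 ] M [0.0306 0.0447 0.0217] w 1.002
```

{"fn": "step_arm", "kwargs": {
  "commands": [
    {"delta_pos": [0, 0, 5], "roll": 0, "grip": 1},
    {"delta_pos": [0, 0, 5], "roll": 0, "grip": 1},
    {"delta_pos": [0, 0, 0], "roll": 0, "grip": 1}
  ]
}}

```text
clock: 5.25
ee_pos: [0.5484, -0.1659, 0.3927]
orientation: [[-0.175, -0.984, 0.014], [-0.985, 0.175, -0.005], [0.002, -0.015, -1.0]]
contact_force: [-0.3, -0.5, 1.6]
width: 1.002
```

```bash
python3 st.py
```

```text
5.4 [ 0.5464 -0.1651  0.3851] zax [ 0.004 -0.   ] yaw -10.07 F [-0.2306  0.3746 -1.1905] M [ 0.0177 -0.0168 -0.0018] w 1.001
```

{"fn": "step_arm", "kwargs": {
  "commands": [
    {"delta_pos": [0, 0, -5], "roll": 0, "grip": 1}
  ]
}}

```text
clock: 5.5
ee_pos: [0.5489, -0.1662, 0.3419]
orientation: [[-0.175, -0.984, 0.014], [-0.985, 0.175, -0.004], [0.002, -0.014, -1.0]]
contact_force: [0.6, -1.0, 0.4]
width: 0.996
```

```bash
python3 st.py
```

```text
5.65 [ 0.5434 -0.1637  0.3307] zax [-0.0076  0.0053] yaw -10.08 F [-0.7277  0.2881 -0.1399] M [ 0.0198 -0.0462 -0.0272] w 1.001
```

{"fn": "step_arm", "kwargs": {
  "commands": [
    {"delta_pos": [0.5, -0.3, -5], "roll": 0, "grip": 1}
  ]
}}

```text
clock: 5.75
ee_pos: [0.5517, -0.168, 0.2947]
orientation: [[-0.175, -0.985, 0.004], [-0.985, 0.175, -0.0], [-0.001, -0.004, -1.0]]
contact_force: [2.1, -0.3, 1.0]
width: 0.999
```

```bash
python3 st.py
```

```text
5.9 [ 0.5469 -0.166   0.2854] zax [-0.013   0.0078] yaw -10.09 F [ 0.268   0.8897 -0.4863] M [-0.0254 -0.0179 -0.0133] w 1.002
```

{"fn": "step_arm", "kwargs": {
  "commands": [
    {"delta_pos": [0, 0, -5], "roll": 0, "grip": 1}
  ]
}}

```text
clock: 6.0
ee_pos: [0.5523, -0.1684, 0.2472]
orientation: [[-0.175, -0.985, 0.002], [-0.985, 0.175, 0.001], [-0.001, -0.002, -1.0]]
contact_force: [1.8, -1.4, 0.9]
width: 1.004
```

```bash
python3 st.py; python3 - <<'E'
from h import *
c=robot.capture('wrist');cv2.imwrite('pics/w3.png',c['color']);print(proj(c,[.5485,-.1665,.22]))
E
```

```text
6.15 [ 0.546  -0.1656  0.2371] zax [-0.0168  0.0096] yaw -10.09 F [-0.4814 -0.5074  0.7005] M [-0.0352  0.0707  0.0153] w 0.998
[254.02748932 227.22101213]
```

View pics/w3.png

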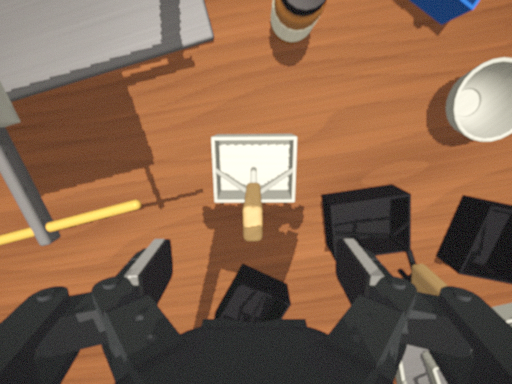

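{"fn": "step_arm", "kwargs": {
  "commands": [
    {"delta_pos": [0.1, 0, -2.5], "roll": 0, "grip": 1},
    {"delta_pos": [0, 0, -2.5], "roll": 0, "grip": 1},
    {"delta_pos": [0, 0, 0], "roll": 0, "grip": 1}
  ]
}}

```text
clock: 6.5
ee_pos: [0.5543, -0.1688, 0.2014]
orientation: [[-0.175, -0.985, 0.002], [-0.985, 0.175, 0.001], [-0.001, -0.002, -1.0]]
contact_force: [0.3, 0.9, -1.2]
width: 0.998
```

```bash
python3 st.py
```

```text
6.65 [ 0.5561 -0.1696  0.2046] zax [ 0.0075 -0.0016] yaw -10.07 F [-0.97   -0.0324  0.5093] M [ 0.078   0.0138 -0.0126] w 0.999
```

{"fn": "step_arm", "kwargs": {
  "commands": [
    {"delta_pos": [-0.5, 0.3, -2.6], "roll": 0, "grip": 1}
  ]
}}

```text
clock: 6.75
ee_pos: [0.555, -0.1685, 0.185]
orientation: [[-0.175, -0.984, 0.018], [-0.985, 0.175, -0.006], [0.003, -0.018, -1.0]]
contact_force: [0.7, 0.2, -0.8]
width: 0.999
```

```bash
python3 st.py 4; python3 - <<'E'
from h import *
c=robot.capture('wrist');cv2.imwrite('pics/w4.png',c['color']);print(proj(c,[.5485,-.1665,.22]))
E
```

```text
6.95 [ 0.5514 -0.1667  0.1799] zax [ 0.0082 -0.0019] yaw -10.07 F [-0.4671 -0.3774  0.9242] M [ 0.0117 -0.043   0.0107] w 1.001
[253.42792472 290.0781701 ]
```

View pics/w4.png

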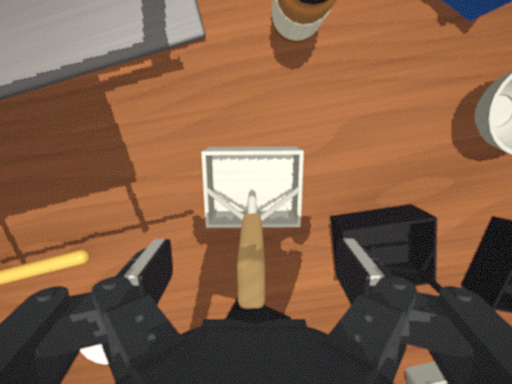

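{"fn": "step_arm", "kwargs": {
  "commands": [
    {"delta_pos": [-0.3, 0, -0.3], "roll": 0, "grip": 1}
  ]
}}

```text
clock: 7.1
ee_pos: [0.5499, -0.1674, 0.1792]
orientation: [[-0.175, -0.985, 0.012], [-0.985, 0.175, -0.004], [0.001, -0.012, -1.0]]
contact_force: [-0.2, -0.8, 1.0]
width: 1.002
```

```bash
python3 st.py 3
```

```text
7.25 [ 0.549  -0.1671  0.178 ] zax [ 0.0098 -0.0027] yaw -10.08 F [-0.0279  0.2123 -0.0757] M [ 0.0069 -0.0263 -0.0092] w 1.0
```

{"fn": "step_arm", "kwargs": {
  "commands": [
    {"delta_pos": [0, 0, 0], "roll": 0, "grip": 0},
    {"delta_pos": [0, 0, 0], "roll": 0, "grip": 0},
    {"delta_pos": [0, 0, 0], "roll": 0, "grip": 0},
    {"delta_pos": [0, 0, 0], "roll": 0, "grip": 0},
    {"delta_pos": [0, 0, 0], "roll": 0, "grip": 0},
    {"delta_pos": [0, 0, 0], "roll": 0, "grip": 0}
  ],
  "squeeze": 50
}}

```text
clock: 7.85
ee_pos: [0.5491, -0.1672, 0.1784]
orientation: [[-0.175, -0.985, 0.01], [-0.985, 0.175, -0.003], [0.001, -0.01, -1.0]]
contact_force: [0.8, -0.6, -2.5]
width: 0.137
```

```bash
python3 st.py 1
```

```text
7.9 [ 0.5492 -0.1672  0.1784] zax [ 0.0101 -0.0027] yaw -10.08 F [ 0.7986  1.0292 -1.2632] M [0.0269 0.0196 0.0366] w 0.13
```

{"fn": "step_arm", "kwargs": {
  "commands": [
    {"delta_pos": [-0.5, 0, 4], "roll": 0, "grip": 0}
  ]
}}

```text
clock: 8.0
ee_pos: [0.5404, -0.1654, 0.2119]
orientation: [[-0.175, -0.985, -0.001], [-0.985, 0.175, 0.003], [-0.002, 0.002, -1.0]]
contact_force: [-0.4, -0.0, -2.8]
width: 0.133
```

```bash
python3 st.py 3
```

```text
8.15 [ 0.5457 -0.168   0.2211] zax [ 0.0149 -0.005 ] yaw -10.09 F [-0.039  -0.3573 -3.2542] M [ 0.0237  0.0998 -0.0045] w 0.137
```

{"fn": "step_arm", "kwargs": {
  "commands": [
    {"delta_pos": [-3, 0, 4], "roll": 0, "grip": 0}
  ]
}}

```text
clock: 8.25
ee_pos: [0.5139, -0.1662, 0.2513]
orientation: [[-0.174, -0.985, 0.001], [-0.985, 0.174, 0.002], [-0.002, -0.001, -1.0]]
contact_force: [-0.3, 0.0, -3.0]
width: 0.132
```

```bash
python3 st.py 3
```

```text
8.4 [ 0.5168 -0.1684  0.2614] zax [ 0.0179 -0.0066] yaw -10.12 F [ 0.6068 -0.1448 -2.8397] M [-0.0199 -0.0632  0.0172] w 0.135
```

{"fn": "step_arm", "kwargs": {
  "commands": [
    {"delta_pos": [-3, 1, 3], "roll": 0.12, "grip": 0}
  ]
}}

```text
clock: 8.5
ee_pos: [0.4854, -0.1578, 0.2839]
orientation: [[-0.055, -0.998, 0.008], [-0.998, 0.055, 0.001], [-0.002, -0.008, -1.0]]
contact_force: [-0.6, 0.4, -2.6]
width: 0.128
```

```bash
python3 st.py 3
```

```text
8.65 [ 0.4869 -0.1584  0.2917] zax [ 0.0202 -0.005 ] yaw -3.25 F [ 0.2456 -0.1273 -2.516 ] M [-0.0169  0.0052  0.0233] w 0.136
```

{"fn": "step_arm", "kwargs": {
  "commands": [
    {"delta_pos": [-0.3, 5, 0], "roll": 0.13, "grip": 0}
  ]
}}

```text
clock: 8.75
ee_pos: [0.4842, -0.1121, 0.29]
orientation: [[0.068, -0.998, 0.02], [-0.998, -0.068, -0.005], [0.006, -0.02, -1.0]]
contact_force: [3.1, 0.8, -2.0]
width: 0.135
```

```bash
python3 st.py 3
```

```text
8.9 [ 0.4837 -0.1063  0.2897] zax [ 0.0187 -0.0007] yaw 4.33 F [ 0.7678  0.9029 -2.706 ] M [0.0608 0.0165 0.0183] w 0.134
```

{"fn": "step_arm", "kwargs": {
  "commands": [
    {"delta_pos": [0, 5, 0], "roll": 0, "grip": 0}
  ]
}}

```text
clock: 9.0
ee_pos: [0.4841, -0.0622, 0.2882]
orientation: [[0.068, -0.997, 0.018], [-0.998, -0.069, -0.004], [0.005, -0.017, -1.0]]
contact_force: [0.8, 0.8, -2.8]
width: 0.135
```

```bash
python3 st.py 3
```

```text
9.15 [ 0.4836 -0.0567  0.288 ] zax [0.0167 0.0005] yaw 4.45 F [ 0.0486 -1.5015 -3.2304] M [ 0.0038 -0.0047  0.0292] w 0.131
```

{"fn": "step_arm", "kwargs": {
  "commands": [
    {"delta_pos": [0, 5, 0], "roll": 0, "grip": 0}
  ]
}}

```text
clock: 9.25
ee_pos: [0.4843, -0.0128, 0.2869]
orientation: [[0.07, -0.997, 0.016], [-0.998, -0.07, -0.003], [0.004, -0.016, -1.0]]
contact_force: [1.5, 0.4, -2.1]
width: 0.131
```

```bash
python3 st.py 4
```

```text
9.45 [ 0.4836 -0.0085  0.287 ] zax [0.0154 0.0001] yaw 4.51 F [-0.3584 -0.295  -2.8699] M [-0.0053  0.0124  0.0173] w 0.135
```

```bash
python3 - <<'E'
from h import *
w=robot.capture('wrist')
np.set_printoptions(precision=4,suppress=True)
for n in('scene','top'):
    c=robot.capture(n);
    for q in('caddy_grip','caddy_hook','basket_front'): print(n,q,[(np.round(r['position'],1),round(r['conf'],2)) for r in robot.spot_point(q,n)])
    x0,y0=(190,110) if n=='scene' else (200,130)
    cv2.imwrite(f'pics/{n}5.png',cv2.resize(c['color'][y0:y0+110,x0:x0+130],None,fx=5,fy=5,interpolation=cv2.INTER_CUBIC))
cv2.imwrite('pics/w5.png',w['color'])
E
```

```text
scene caddy_grip [(array([169.5, 244. ]), 0.94), (array([103.3, 294.9]), 0.91), (array([256. , 340.9]), 0.81), (array([169.5, 178.7]), 0.63), (array([237.8, 141.8]), 0.6)]
scene caddy_hook [(array([171.8, 255.9]), 0.89), (array([175.3, 189. ]), 0.81), (array([254. , 348.2]), 0.73), (array([236.8, 157.9]), 0.63), (array([113.2, 303.7]), 0.55)]
scene basket_front [(array([271.1, 162.4]), 0.64)]
top caddy_grip [(array([407.2, 108.4]), 0.97), (array([438.9, 239.4]), 0.84), (array([300. , 257.4]), 0.74), (array([366.4, 215.5]), 0.65)]
top caddy_hook [(array([429.1, 238.9]), 0.93), (array([400.6, 110.8]), 0.87), (array([300.6, 256.5]), 0.63), (array([364.2, 215.6]), 0.56)]
top basket_front [(array([232.5, 171.9]), 0.64)]
```

View pics/scene5.png

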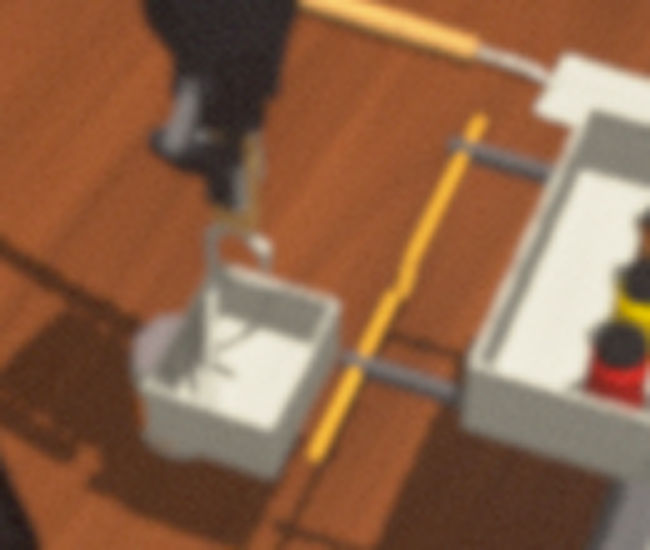

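View pics/w5.png

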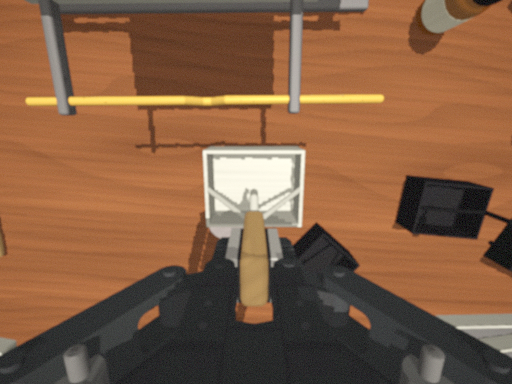

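```bash
python3 - <<'E'
from h import *
i=cv2.imread('pics/w5.png');cv2.imwrite('pics/w5z.png',cv2.resize(i[75:125,140:340],(800,200),interpolation=cv2.INTER_CUBIC))
E
```

```text
(no output)
```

View pics/w5z.png

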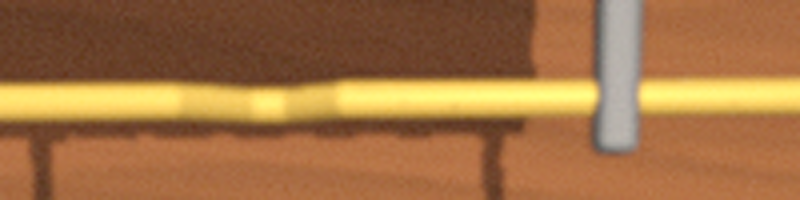

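```bash
python3 - <<'E'
from h import *
np.set_printoptions(precision=4,suppress=True)
c=robot.capture('wrist')
for p in((30,101),(66,101),(110,100.5),(295,98.5),(380,98),(190,100),(230,99.5),(207,101)):
    r=atz(c,p,.215);print(p,r)
m=np.array([.561,.0545,.215]);print(proj(c,m))
E
```

```text
(30, 101) [0.5526 0.1635 0.215 ]
(66, 101) [0.5546 0.1367 0.215 ]
(110, 100.5) [0.5575 0.1038 0.215 ]
(295, 98.5) [ 0.5694 -0.0339  0.215 ]
(380, 98) [ 0.5746 -0.0971  0.215 ]
(190, 100) [0.5624 0.0442 0.215 ]
(230, 99.5) [0.565  0.0144 0.215 ]
(207, 101) [0.5626 0.0315 0.215 ]
[176.2019 100.8446]
```

{"fn": "step_arm", "kwargs": {
  "commands": [
    {"delta_pos": [4, 0.4, 0], "roll": 0, "grip": 0}
  ]
}}

```text
clock: 10.05
ee_pos: [0.5209, -0.0052, 0.2878]
orientation: [[0.076, -0.997, 0.014], [-0.997, -0.076, 0.0], [0.001, -0.014, -1.0]]
contact_force: [0.3, 0.2, -0.8]
width: 0.135
```

```bash
python3 st.py 4
```

```text
10.25 [ 0.5237 -0.0051  0.2873] zax [0.0149 0.0006] yaw 4.41 F [-0.1243  0.1055 -2.8088] M [-0.0444  0.094  -0.0238] w 0.14
```

{"fn": "step_arm", "kwargs": {
  "commands": [
    {"delta_pos": [2.3, 0.3, 0], "roll": 0, "grip": 0}
  ]
}}

```text
clock: 10.35
ee_pos: [0.5453, -0.0022, 0.2877]
orientation: [[0.077, -0.997, 0.014], [-0.997, -0.077, 0.0], [0.001, -0.014, -1.0]]
contact_force: [-0.3, 0.3, -1.5]
width: 0.133
```

```bash
python3 st.py 4
```

```text
10.55 [ 0.5462 -0.0021  0.2875] zax [0.0147 0.0005] yaw 4.42 F [-0.9654  0.2306 -2.6258] M [ 0.0014  0.1115 -0.0257] w 0.133
```

{"fn": "step_arm", "kwargs": {
  "commands": [
    {"delta_pos": [2.0, -0.2, 0], "roll": 0, "grip": 0}
  ]
}}

```text
clock: 10.65
ee_pos: [0.5645, -0.0039, 0.2881]
orientation: [[0.077, -0.997, 0.014], [-0.997, -0.077, 0.001], [0.001, -0.014, -1.0]]
contact_force: [-0.1, 0.0, -2.3]
width: 0.131
```

```bash
python3 st.py 4;python3 - <<'E'
from h import *
w=robot.capture('wrist');cv2.imwrite('pics/w6.png',cv2.resize(w['color'][120:320,130:390],None,fx=3,fy=3,interpolation=cv2.INTER_CUBIC))
c=robot.capture('scene');cv2.imwrite('pics/s6.png',cv2.resize(c['color'][110:220,190:320],None,fx=5,fy=5,interpolation=cv2.INTER_CUBIC))
E
```

```text
10.85 [ 0.5655 -0.0042  0.2878] zax [0.0142 0.0005] yaw 4.42 F [ 0.5828  0.2162 -1.9283] M [0.0168 0.0211 0.0105] w 0.132
```

View pics/w6.png

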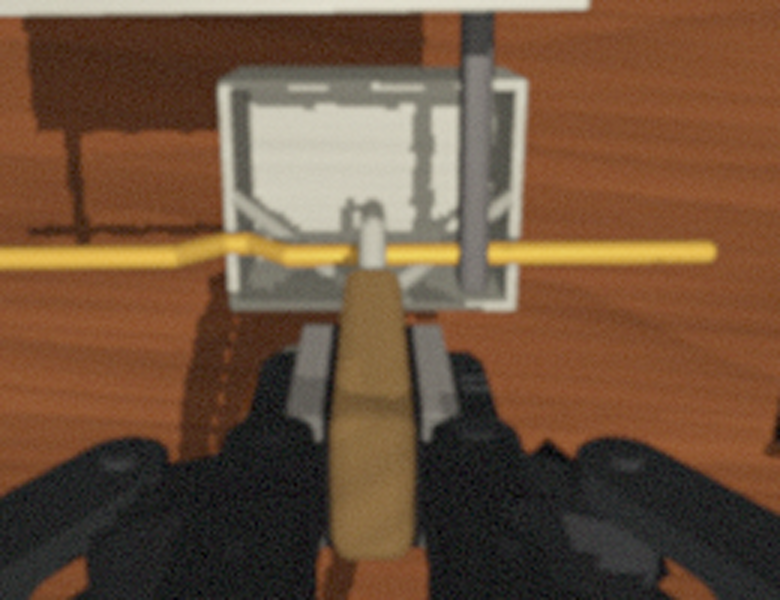

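View pics/s6.png

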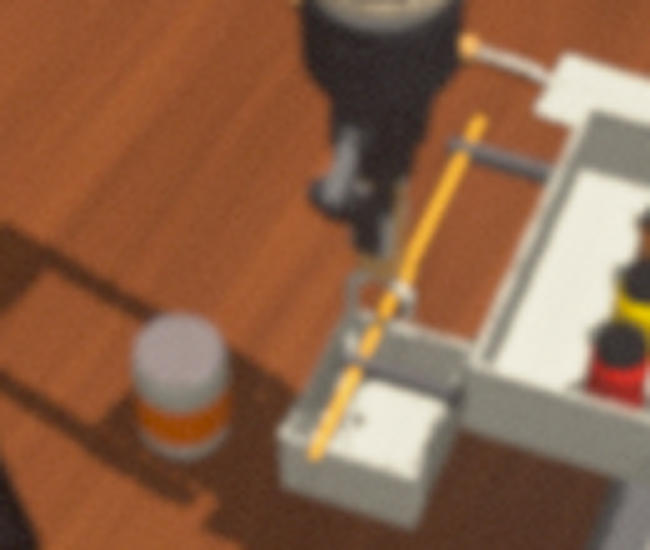

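{"fn": "step_arm", "kwargs": {
  "commands": [
    {"delta_pos": [0.1, 0, -2.8], "roll": 0, "grip": 0}
  ]
}}

```text
clock: 11.05
ee_pos: [0.5685, -0.0044, 0.2643]
orientation: [[0.077, -0.997, 0.023], [-0.997, -0.077, -0.001], [0.003, -0.023, -1.0]]
contact_force: [0.3, -0.3, -2.5]
width: 0.133
```

```bash
python3 st.py 4
```

```text
11.25 [ 0.5655 -0.004   0.2594] zax [0.0123 0.0008] yaw 4.42 F [ 0.2473 -0.1988 -1.8371] M [ 0.0155 -0.0626  0.0237] w 0.136
```

{"fn": "step_arm", "kwargs": {
  "commands": [
    {"delta_pos": [0.1, 0, -0.6], "roll": 0, "grip": 0}
  ]
}}

```text
clock: 11.35
ee_pos: [0.5674, -0.0041, 0.2555]
orientation: [[0.077, -0.997, 0.016], [-0.997, -0.077, 0.0], [0.001, -0.016, -1.0]]
contact_force: [0.2, 1.1, -2.0]
width: 0.133
```

```bash
python3 st.py 4
```

```text
11.55 [ 0.5667 -0.004   0.2539] zax [0.0128 0.0007] yaw 4.42 F [-0.6322  0.3767 -1.7249] M [0.0417 0.0477 0.0177] w 0.133
```

{"fn": "step_arm", "kwargs": {
  "commands": [
    {"delta_pos": [0, 0, -0.25], "roll": 0, "grip": 0}
  ]
}}

```text
clock: 11.65
ee_pos: [0.5671, -0.004, 0.2521]
orientation: [[0.077, -0.997, 0.014], [-0.997, -0.077, 0.001], [0.001, -0.014, -1.0]]
contact_force: [-0.8, -0.5, -1.9]
width: 0.134
```

```bash
python3 st.py 4
```

```text
11.85 [ 0.5667 -0.004   0.2514] zax [0.0128 0.0007] yaw 4.43 F [ 1.0636 -0.8275 -1.6003] M [ 0.004   0.0449 -0.0115] w 0.137
```

{"fn": "step_arm", "kwargs": {
  "commands": [
    {"delta_pos": [0, 0, -0.15], "roll": 0, "grip": 0}
  ]
}}

```text
clock: 11.95
ee_pos: [0.5668, -0.004, 0.2501]
orientation: [[0.077, -0.997, 0.013], [-0.997, -0.077, 0.001], [0.0, -0.013, -1.0]]
contact_force: [-0.1, -0.5, -2.4]
width: 0.138
```

```bash
python3 st.py 4
```

```text
12.15 [ 0.5666 -0.004   0.2498] zax [0.0126 0.0008] yaw 4.42 F [ 0.7772 -0.2738 -2.2324] M [0.029  0.0229 0.0255] w 0.134
```

{"fn": "step_arm", "kwargs": {
  "commands": [
    {"delta_pos": [0, 0, -0.12], "roll": 0, "grip": 0}
  ]
}}

```text
clock: 12.25
ee_pos: [0.5669, -0.004, 0.2491]
orientation: [[0.077, -0.997, 0.013], [-0.997, -0.077, 0.001], [0.0, -0.013, -1.0]]
contact_force: [-0.7, 1.2, 2.3]
width: 0.133
```

```bash
python3 st.py 4
```

```text
12.45 [ 0.5668 -0.004   0.2491] zax [0.0134 0.0007] yaw 4.42 F [-1.4416 -0.2252  1.0321] M [0.0513 0.1352 0.0203] w 0.13
```

{"fn": "step_arm", "kwargs": {
  "commands": [
    {"delta_pos": [-0.04, 0.5, -0.02], "roll": 0, "grip": 0}
  ]
}}

```text
clock: 12.55
ee_pos: [0.5664, 0.0002, 0.2491]
orientation: [[0.076, -0.997, 0.013], [-0.997, -0.076, -0.001], [0.002, -0.013, -1.0]]
contact_force: [-2.4, -0.8, -0.7]
width: 0.135
```

```bash
python3 st.py 3
```

```text
12.7 [0.5662 0.002  0.2489] zax [0.0129 0.0022] yaw 4.46 F [-2.3402  2.3403  1.4239] M [ 0.4793  0.3112 -0.0107] w 0.137
```

{"fn": "step_arm", "kwargs": {
  "commands": [
    {"delta_pos": [-0.04, 0.5, -0.02], "roll": 0, "grip": 0}
  ]
}}

```text
clock: 12.8
ee_pos: [0.5656, 0.0063, 0.2487]
orientation: [[0.077, -0.997, 0.013], [-0.997, -0.077, 0.0], [0.0, -0.013, -1.0]]
contact_force: [-2.6, -3.5, 1.8]
width: 0.136
```

```bash
python3 st.py 3
```

```text
12.95 [0.5654 0.0082 0.2486] zax [0.012 0.004] yaw 4.49 F [-2.2215  2.6228  1.837 ] M [0.631  0.6072 0.0636] w 0.132
```

{"fn": "step_arm", "kwargs": {
  "commands": [
    {"delta_pos": [-0.12, 0.5, -0.02], "roll": 0, "grip": 0}
  ]
}}

```text
clock: 13.05
ee_pos: [0.5643, 0.0126, 0.2483]
orientation: [[0.078, -0.997, 0.012], [-0.997, -0.078, 0.003], [-0.002, -0.012, -1.0]]
contact_force: [-1.6, -1.6, 0.5]
width: 0.136
```

```bash
python3 st.py 3
```

```text
13.2 [0.5639 0.014  0.248 ] zax [0.0113 0.005 ] yaw 4.52 F [-2.6408  1.6007 -0.4583] M [0.3804 0.4263 0.0461] w 0.134
```

{"fn": "step_arm", "kwargs": {
  "commands": [
    {"delta_pos": [-0.06, 0.5, -0.02], "roll": 0, "grip": 0}
  ]
}}

```text
clock: 13.3
ee_pos: [0.5633, 0.0182, 0.2478]
orientation: [[0.078, -0.997, 0.011], [-0.997, -0.078, 0.003], [-0.003, -0.012, -1.0]]
contact_force: [-2.3, -2.1, 1.3]
width: 0.135
```

```bash
python3 st.py 3
```

```text
13.45 [0.5632 0.02   0.2476] zax [0.0111 0.0066] yaw 4.55 F [-0.5083  2.6767  0.1127] M [ 0.6504  0.3837 -0.01  ] w 0.133
```

{"fn": "step_arm", "kwargs": {
  "commands": [
    {"delta_pos": [-0.04, 0.5, -0.1], "roll": 0, "grip": 0}
  ]
}}

```text
clock: 13.55
ee_pos: [0.5631, 0.0248, 0.2466]
orientation: [[0.079, -0.997, 0.012], [-0.997, -0.079, 0.006], [-0.005, -0.012, -1.0]]
contact_force: [0.6, 0.0, -3.1]
width: 0.139
```

```bash
python3 st.py 3
```

```text
13.7 [0.5628 0.0252 0.2462] zax [0.011  0.0063] yaw 4.58 F [-0.1153  0.0951 -2.3502] M [-0.0079  0.0441  0.0766] w 0.134
```

{"fn": "step_arm", "kwargs": {
  "commands": [
    {"delta_pos": [-0.04, 0.4, -0.15], "roll": 0, "grip": 0}
  ]
}}

```text
clock: 13.8
ee_pos: [0.5627, 0.0288, 0.2448]
orientation: [[0.079, -0.997, 0.012], [-0.997, -0.079, 0.006], [-0.005, -0.012, -1.0]]
contact_force: [0.6, -0.2, -2.9]
width: 0.132
```

```bash
python3 st.py 3
```

```text
13.95 [0.5623 0.0294 0.2444] zax [0.0106 0.0063] yaw 4.59 F [-0.1819  0.3852 -2.0506] M [-0.0048 -0.0046  0.0329] w 0.132
```

{"fn": "step_arm", "kwargs": {
  "commands": [
    {"delta_pos": [0, 0.25, -0.4], "roll": 0, "grip": 0}
  ]
}}

```text
clock: 14.05
ee_pos: [0.5628, 0.0316, 0.2409]
orientation: [[0.08, -0.997, 0.012], [-0.997, -0.08, 0.006], [-0.005, -0.012, -1.0]]
contact_force: [0.2, -0.3, -2.1]
width: 0.133
```

```bash
python3 st.py 3
```

```text
14.2 [0.562  0.032  0.2398] zax [0.0097 0.0064] yaw 4.6 F [ 0.043   0.5981 -2.0025] M [ 0.0088  0.0094 -0.0068] w 0.134
```

{"fn": "step_arm", "kwargs": {
  "commands": [
    {"delta_pos": [0, 0, -0.15], "roll": 0, "grip": 0}
  ]
}}

```text
clock: 14.3
ee_pos: [0.5621, 0.0319, 0.2385]
orientation: [[0.08, -0.997, 0.01], [-0.997, -0.08, 0.006], [-0.005, -0.011, -1.0]]
contact_force: [0.5, 0.4, -1.4]
width: 0.13
```

```bash
python3 st.py 3
```

```text
14.45 [0.5619 0.032  0.2381] zax [0.0093 0.0064] yaw 4.6 F [-0.0828 -0.4532 -2.1014] M [ 0.0157 -0.0361  0.0333] w 0.13
```

{"fn": "step_arm", "kwargs": {
  "commands": [
    {"delta_pos": [0, 0, -0.12], "roll": 0, "grip": 0}
  ]
}}

```text
clock: 14.55
ee_pos: [0.562, 0.0319, 0.2372]
orientation: [[0.08, -0.997, 0.01], [-0.997, -0.08, 0.006], [-0.006, -0.01, -1.0]]
contact_force: [0.2, -0.1, -1.3]
width: 0.136
```

```bash
python3 st.py 4
```

```text
14.75 [0.5619 0.0319 0.237 ] zax [0.0094 0.0064] yaw 4.59 F [-0.4973 -0.7268 -2.0055] M [ 0.0042  0.0145 -0.0097] w 0.136
```

{"fn": "step_arm", "kwargs": {
  "commands": [
    {"delta_pos": [0, 0, -0.1], "roll": 0, "grip": 0}
  ]
}}

```text
clock: 14.85
ee_pos: [0.562, 0.032, 0.2363]
orientation: [[0.08, -0.997, 0.01], [-0.997, -0.08, 0.006], [-0.006, -0.01, -1.0]]
contact_force: [-0.4, 0.4, 1.7]
width: 0.135
```

```bash
python3 st.py 4
```

```text
15.05 [0.562  0.032  0.2363] zax [0.0099 0.0065] yaw 4.6 F [-0.0138  0.7236  0.9   ] M [0.091  0.1256 0.0547] w 0.138
```

```bash
python3 - <<'E'
from h import *
w=robot.capture('wrist');cv2.imwrite('pics/w7.png',cv2.resize(w['color'][120:320,130:390],None,fx=3,fy=3,interpolation=cv2.INTER_CUBIC))
E
python3 st.py 0
```

```text
15.1 [0.562  0.032  0.2363] zax [0.0099 0.0065] yaw 4.6 F [0.136  0.652  0.5853] M [0.0951 0.0567 0.0058] w 0.132
```

View pics/w7.png

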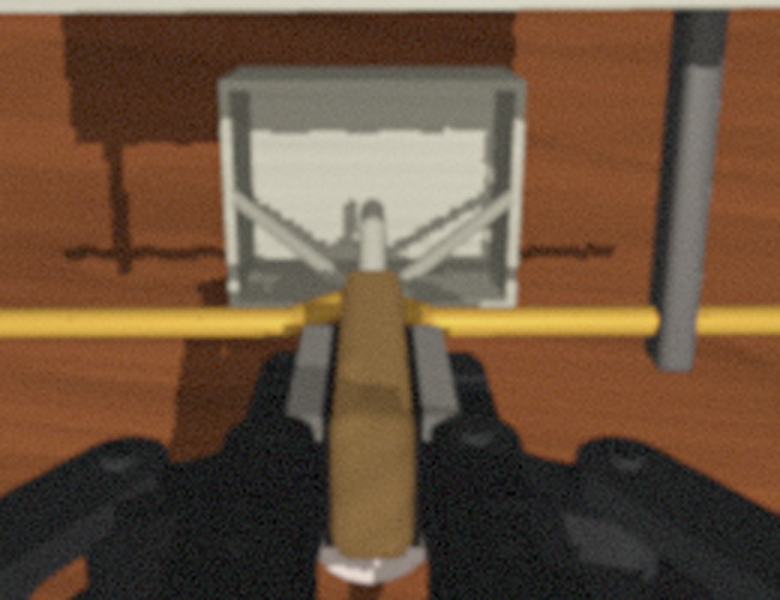

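{"fn": "step_arm", "kwargs": {
  "commands": [
    {"delta_pos": [0, 0, 0], "roll": 0, "grip": 0.16},
    {"delta_pos": [0, 0, 0], "roll": 0, "grip": 0.2},
    {"delta_pos": [0, 0, 0], "roll": 0, "grip": 0.25},
    {"delta_pos": [0, 0, 0], "roll": 0, "grip": 0.3},
    {"delta_pos": [0, 0, 0], "roll": 0, "grip": 0.4},
    {"delta_pos": [0, 0, 0], "roll": 0, "grip": 0.4}
  ],
  "squeeze": 20
}}

```text
clock: 15.7
ee_pos: [0.5627, 0.0317, 0.2371]
orientation: [[0.08, -0.997, 0.012], [-0.997, -0.08, 0.006], [-0.005, -0.012, -1.0]]
contact_force: [-0.4, 0.8, 1.0]
width: 0.401
```

```bash
python3 - <<'E'
from h import *
w=robot.capture('wrist');cv2.imwrite('pics/w8.png',cv2.resize(w['color'][120:320,130:390],None,fx=3,fy=3,interpolation=cv2.INTER_CUBIC))
E
python3 st.py 3
```

```text
15.9 [0.5627 0.0317 0.2371] zax [0.0119 0.0059] yaw 4.59 F [-0.3399 -0.4165  1.0094] M [-0.0313  0.0434 -0.0238] w 0.402
```

View pics/w8.png

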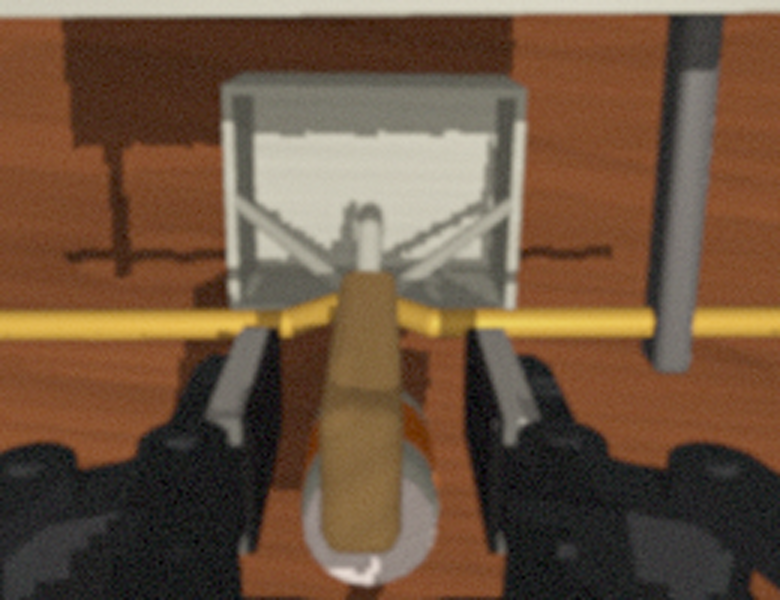

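{"fn": "step_arm", "kwargs": {
  "commands": [
    {"delta_pos": [0, 0.1, 3], "roll": 0, "grip": 0.45}
  ]
}}

```text
clock: 16.0
ee_pos: [0.56, 0.0328, 0.2626]
orientation: [[0.08, -0.997, 0.003], [-0.997, -0.08, 0.007], [-0.006, -0.003, -1.0]]
contact_force: [0.8, 0.0, -0.1]
width: 0.453
```

```bash
python3 st.py 3
```

```text
16.15 [0.564  0.0326 0.2694] zax [0.0164 0.0055] yaw 4.6 F [ 0.0857 -0.8184 -0.1949] M [-0.0225 -0.0154 -0.0259] w 0.451
```

{"fn": "step_arm", "kwargs": {
  "commands": [
    {"delta_pos": [0, 0, 4], "roll": 0, "grip": 0.45},
    {"delta_pos": [0, 0, 4], "roll": 0, "grip": 0.45}
  ]
}}

```text
clock: 16.35
ee_pos: [0.5601, 0.0329, 0.3426]
orientation: [[0.08, -0.997, 0.002], [-0.997, -0.08, 0.007], [-0.006, -0.002, -1.0]]
contact_force: [0.2, -0.1, 0.8]
width: 0.451
```

```bash
python3 st.py 8; python3 - <<'E'
from h import *
w=robot.capture('wrist');cv2.imwrite('pics/w9.png',w['color'])
np.set_printoptions(precision=4,suppress=True)
for n in('scene','top'):
    c=robot.capture(n);cv2.imwrite(f'pics/{n}9.png',cv2.resize(c['color'][90:240,160:340],None,fx=4,fy=4,interpolation=cv2.INTER_CUBIC))
    for q in('caddy_hook','caddy_grip','basket_front'): print(n,q,[(np.round(r['position'],1),round(r['conf'],2)) for r in robot.spot_point(q,n)])
    print(proj(c,[.5628,.0335,.203]),proj(c,[.5628,.0335,.2535]))
E
```

```text
16.75 [0.56   0.0329 0.3408] zax [0.001  0.0068] yaw 4.59 F [-0.3653 -0.25    0.0986] M [-0.0338  0.0381  0.0425] w 0.449
scene caddy_hook [(array([114.3, 302.5]), 0.72), (array([175.5, 189.3]), 0.7), (array([253.1, 347.7]), 0.64), (array([270.3, 167.3]), 0.63), (array([171.3, 256.2]), 0.6)]
scene caddy_grip [(array([171.2, 247.9]), 0.75), (array([169.3, 178. ]), 0.73), (array([107.4, 297. ]), 0.59), (array([269.6, 152.4]), 0.57)]
scene basket_front [(array([269.9, 164.2]), 0.75)]
[268.8456 167.8756] [269.4384 155.9894]
top caddy_hook [(array([303.1, 258.5]), 0.93), (array([364.8, 214.1]), 0.91), (array([406.6, 109.2]), 0.86), (array([428. , 237.7]), 0.76), (array([240. , 171.4]), 0.48)]
top caddy_grip [(array([437.4, 238.5]), 0.8), (array([409.2, 102.7]), 0.72), (array([368.6, 214.6]), 0.64), (array([299.5, 260.5]), 0.59), (array([331.6, 128.2]), 0.38)]
top basket_front []
[240.6618 171.5583] [239.3668 169.7242]
```

View pics/w9.png

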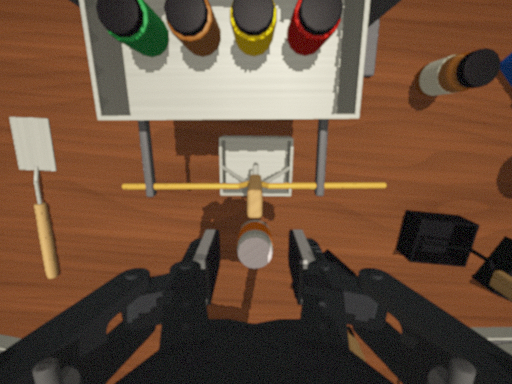

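View pics/scene9.png

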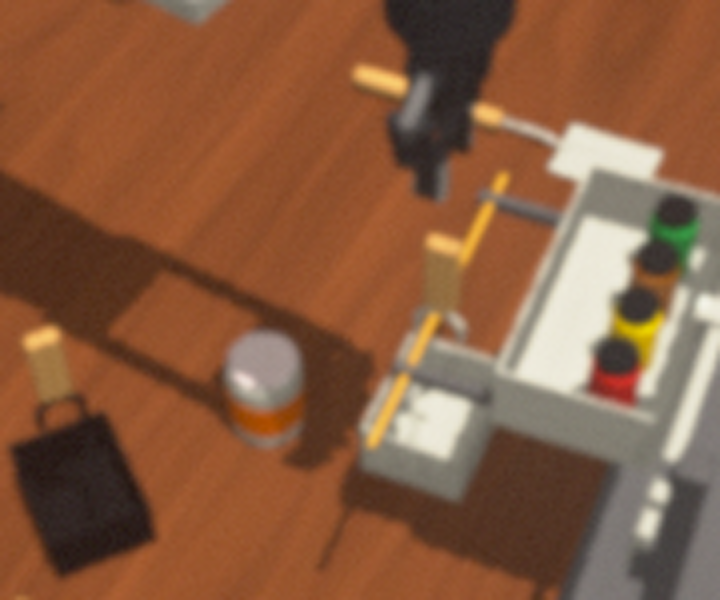

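```bash
python3 - <<'E'
from h import *
a=robot.capture('wrist')['color'].astype(int)
for k in range(24):
    b=robot.capture('wrist')['color'].astype(int)
    if k%6==5: print(np.abs(b-a)[125:225,205:305].mean(),np.abs(b-a)[225:].mean())
t=robot.capture('scene');print(robot.read_state()['clock'],robot.read_state()['contact_force'])
C=[r['position'] for r in robot.spot_point('basket_front','scene')];print(C)
E
python3 -c "
from h import *
print(robot.sign_off())"
```

```text
3.0568333333333335 5.214978871855346
3.0797666666666665 5.219990664308176
3.0915333333333335 5.2121904481132075
3.0486666666666666 5.213758680555555
18.5 [-0.85372316 -0.15559601 -1.24369894]
[[274.1, 163.7]]
the job is handed in; nothing more can be done
None
```

I hung the steel caddy by its hook in the rod's U-bend, released it, and handed the job in at about 18.5 s of the 72 s allowed. No verdict was reported.

- **Setting down:** I gripped the wooden block and brought the hook over the rod from the robot's side. It touched down lightly on the straight part, about 58 mm to the −y side of mid-rod. The contact force was about 3–5 N, judged from the change in the wrist force.
- **Finding the bend:** I slid the hook along the rod in steps of about 5 mm until the contact was lost, with the tool at about y = 0.025 m. I then moved on to y = 0.032 m and lowered it until it seated about 12.8 mm below the straight rod. The bend is about 20 mm to the −y side of mid-rod, and the cameras agree.
- **Release:** I opened the fingers and backed off 10 cm above the caddy.

**Last checks:**
- The wrist and scene pictures show the caddy hanging in the bend with the grip upright and the gripper clear of it.
- The spice jar, tin and spatula looked unmoved. The sauce pot was not in the last pictures.
- Over about 1.2 s, the caddy's patch of the wrist picture changed no more than camera noise, so it was hanging still.
- The network's `basket_front` readings varied by about 4 px in the scene picture (column 269.9 to 274.1). That is within its usual scatter, and the basket looked unmoved.
- I could not measure the contact force between caddy and basket directly. It is only inferred from the wrist force.

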